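# Unload the coil stand and hold its guarded release lever

### The job

Get the coil stand ready for a change of mandrel: lift the finished copper coil straight up off the upright mandrel and set it down flat in the steel tray, without dropping it and without disturbing the other things on the bench. Then flip the red safety catch fully over, away from the lever, and pull the lever with the black cross handle forward, towards the robot, all the way to its stop, which lifts the mandrel. Finish while holding the lever there against its spring; do not let it go.

Things in the scene. Friction and masses are not known exactly. Their poses are not given: they have to be found in the camera images.
- stand: grey mandrel stand, base plate 150 (x) x 280 (y) x 14 mm thick, on the bench and fixed to it; origin at the centre of its underside on the bench. Its x axis points away from the robot side (front is -x), y to its left, z up. Left on it (y = +90 mm) a steel collet post with the upright mandrel; right on it (y = -75 mm) the lever with the black cross handle; between them, nearer the lever, the red catch
- coil_centre (a point): wound coil bobbin: a copper ring between two white flanges, outside diameter 46 mm (winding 43 mm), 26 mm high, bore 18 mm, about 80 g; this point is its centre, half-way up, z along its axis. It sits loosely on the mandrel, resting on the collet post; it is grasped across the 46 mm flanges from above
- mandrel_base (a point): the point on the mandrel's axis at the top of the collet post (34 mm diameter, wider flange of 54 mm only below 22 mm height), 45 mm above the bench, on which the coil rests. The mandrel is 14 mm thick and its tip is 52 mm above this point, so the coil must rise more than 52 mm to come off
- tray: pressed steel instrument tray, fixed on the bench, 250 (its x) x 136 (its y) x 28 mm high; origin at the centre of its underside; flat floor 218 x 104 mm, 2 mm above the bench. The coil shall stand on its flat end on this floor
- lever (a joint): angle of the lever: 0 upright at rest, grows as the handle is pulled forward (stand's -x), stop at 0.75 rad. A spring pushes it back: about 6 N at the handle at first, 10 N at the stop; it returns when let go. With the catch on it moves only 0.05 rad. At the stop means more than 0.62 rad
- lever_handle (a point): centre of the black cross handle (a bar 18 mm thick, 52 mm long, lying along the stand's y) on top of the upright steel lever (12 mm thick), 155 mm above the bench at rest. Pulling it forward (to the stand's -x) swings it down and forward on a circle of 121 mm radius about lever_pivot
- lever_pivot (a point): the lever's hinge, 34 mm above the bench, on the stand; hinge axis along the stand's y
- catch_tab (a point): middle of the ridged thumb pad at the top of the red catch's upright tab: pad 22 (x) x 8 (y) x 22 mm, its top 11 mm above this point; the tab stands upright, about 120 mm above the bench, when the catch is on
- catch_pivot (a point): the catch's hinge line (along the stand's x) below the thumb tab, 65 mm above the bench, 44 mm under catch_tab; fixed to the stand. The red blocking arm is on the same axle, 49 mm farther back, 10 mm thick and 55 mm long, and lies level in front of the lever's stem when the catch is on; the two axle bearings are 75 mm high, one of them with its front face 13 mm behind this point
- catch (a joint): angle of the red catch: 0 to 0.15 rad at the start (tab upright, arm blocking the lever); grows as the tab is pushed to the stand's +y (away from the lever, towards the mandrel), which swings the arm up; stop at 1.45 rad with the tab nearly level. The tab has to be pushed with 1 to 2 N; the catch stays where it is left. Fully over means more than 1.1 rad
- loupe: black eye loupe, 40 mm across, 38 mm high, bystander
- dish: clear petri dish, 62 mm across, 16 mm high, bystander
- driver: precision screwdriver with red handle, 151 mm long, bystander
- jar: small jar with dark lid, 36 mm across, 40 mm high, bystander
- tweezers: steel tweezers, 122 mm long, bystander
There are look-alikes about, which are no part of the job. Of the things that look like the part that bears coil_centre, the smallest one is meant.

How it is judged:
On the way, in this order (a step that is already met when the one before it is completed fails the run):
1. the coil stands flat in the tray, let go (x of coil_centre in the frame of tray between -0.1 and 0.1 m and y of coil_centre in the frame of tray between -0.045 and 0.045 m and z of coil_centre in the frame of tray between 0.01 and 0.02 m and (angle between coil_centre's own z axis and vertical below 0.15 rad or angle between coil_centre's own z axis and vertical above 2.99 rad) and contact force between each of the arm, the fingers and coil below 0.2 N and linear speed of coil below 0.05 m/s), for 0.2 s.
2. the safety catch is flipped over (value of joint catch above 1.1 rad), for 0.2 s.
3. the lever is pulled to its stop (value of joint lever above 0.62 rad), for 0.2 s.
At the end, for the whole second after the job is handed in: The coil stands flat (within 0.15 rad) on the tray floor, its centre within 100 mm (along) and 45 mm (across) of the tray's centre, untouched and at rest; the catch is over (more than 1.1 rad); the lever is at more than 0.62 rad of its 0.75 rad and the robot is holding it (more than 1.5 N on it) (all of step 1 and value of joint catch above 1.1 rad and value of joint lever above 0.62 rad and contact force between any of the fingers, the arm and lever above 1.5 N); the arm keeps its last pose, push and grip.
It fails at once if the lever is forced while the catch is on (value of joint lever above 0.15 rad and value of joint catch below 0.7 rad).
It fails at once if the coil is dropped (contact force between each of the arm, the fingers and coil below 0.01 N and linear speed of coil above 0.5 m/s).
It fails at once if a bystander is disturbed (moved more than 25 mm) (distance of any of loupe, dish, driver, jar, tweezers from where it was at the start of the episode above 0.025 m).
It also fails if it takes over 67 s, if anything falls off the work surface, if the arm or the gripper's body presses on something with over 40 N, if the wrist force passes 120 N, or if a joint passes its speed limit or range.

### The arm

A 7-joint arm with a two-finger parallel gripper is mounted at the origin on a cart in front of the work surface, level with it; the furniture and walls round the work are solid. World frame = base frame: x ahead of the robot, y to its left, z up, the work surface at z = 0. Lengths are in m, angles in rad, forces in N, time in s.
With the tool pointing down it reaches from about 0.35 to 0.9 m from the base axis. Payload 19.9 kg.
Tool frame: the origin (TCP) lies between the finger pads; the fingertips stand 19 mm ahead of it and the grasp point (between the pads) is the TCP; z points along the fingers, y is the direction in which the jaws open and shut (so a half turn about z gives the same grasp; the last joint's range is limited). The gripper opens to 94 mm and grips with 3 to 60 N. Pads are 16 mm wide; open, the fingers measure 119 mm over their backs; the gripper's body (75 mm by 177 mm) begins 78 mm behind the grasp point.
Start: joints at [-1.188, 0.417, -0.01, 1.614, 0.005, 1.111, -0.053], TCP at [0.258, 0.569, 0.224] pointing down, gripper open.
Joint ranges: [-2.81, 2.81], [-0.39, 2.02], [-1.27, 1.25], [0.06, 2.57], [-1.19, 4.33], [0.19, 2], [-2.82, 2.82]. Speed limits (rad/s): [1.89, 1.89, 2.39, 2.39, 3.01, 3.01, 3.01].

### API

Orientations are given as a 3x3 rotation matrix whose columns are the frame's x, y, z axes.
In Python, from rig import robot gives the robot as it stands. Calls block until the motion is done:
- robot.move_ptp(position, orientation): joint-space move of the TCP to a pose.
- robot.move_linear(position, velocity=0.15, frame=None, threshold=None): straight line of the TCP; frame=None keeps the orientation; velocity is the mean speed in m/s. With threshold (N) it stops when the force on the tool has changed by that much, and returns True; else False.
- robot.goto_joints(angles): joint-space move.
- robot.gripper_to(opening): finger opening in m; the grip force is fixed at half the most; returns when the fingers have stopped.
- robot.pause(seconds).
- robot.ik(position, orientation): joint angles nearest the present ones, or None.
- robot.get_state(): the state.
- robot.grab_frame(name): name is "side" or "top"; returns the picture (420x560x3 uint8, red, green, blue); there is no depth.
- robot.camera_info(name): a dict with "fx", "fy", "cx", "cy" (pixels), "rvec" (rotation vector, rad) and "tvec" (3), from world to camera coordinates, as OpenCV has them. Camera axes: x right, y down, z forward; pixel columns grow to the right and rows downward; lengths in m; the calibration is good to about 2 mm. A picture is of the moment at which its call begins. camera_info takes no time and is no camera call.
A pose or a line that the arm cannot do raises robot.PlanningError and nothing moves.
- robot.sign_off(): hands the job in, once; it reports no verdict.
The state is a dict: "time": time; "qpos": joint angles; "joint_vel": joint speeds; "effort": joint torques, N m; "ee_pos": TCP position; "tool_rot": TCP orientation; "force": force on the tool from outside, world axes, zero at the start; "moment": the same for the moment, N m; "opening": finger opening in m.
Only numpy, scipy, OpenCV 4.12 (cv2) and the standard library are available. Lean on these libraries where they do the work, as an engineer would, in place of code of your own. Each camera call takes 0.05 s, during which the arm holds its last target.

## Working session

There is one attempt and no reset: what is moved stays moved. The work goes in short steps, each a Python script; the robot and the scene stay as the last script left them, time stands still between calls to the robot, and variables do not carry over. Pictures are saved under pics/ and viewed, and the job is handed in when it is done.

```bash
mkdir -p pics; ls; python3 - <<'E'
from rig import robot
import cv2
for n in ("side","top"):
    im=robot.grab_frame(n); cv2.imwrite(f"pics/{n}0.png",cv2.cvtColor(im,cv2.COLOR_RGB2BGR))
    print(n,robot.camera_info(n))
s=robot.get_state();print(s)
E
```

```text
pics
side {'fx': 386.3675316370011, 'fy': 386.3675316370011, 'cx': 287.35372188926397, 'cy': 209.0637466211115, 'rvec': array([ 0.14968739, -2.61298988,  1.63316024]), 'tvec': array([0.58994429, 0.19368481, 0.85090256])}
top {'fx': 432.46859686877264, 'fy': 432.46859686877264, 'cx': 286.90639585366256, 'cy': 209.79734882827222, 'rvec': array([ 2.13575001, -2.04490571,  0.26118635]), 'tvec': array([-0.15477974,  0.6227364 ,  1.24893458])}
{'time': 0.1, 'qpos': array([-1.18750137,  0.41786331, -0.010289  ,  1.61413758,  0.00469879,
        1.11070707, -0.05301501]), 'joint_vel': array([ 0.00083846, -0.0025392 , -0.00021749, -0.00157269,  0.00029417,
        0.00151996,  0.00083555]), 'effort': array([ 1.35267175e-03, -8.52580190e+01,  6.40258268e-01, -4.26691425e+01,
       -4.87575622e-02,  1.63931045e-02,  1.04842179e-04]), 'ee_pos': array([0.25746326, 0.56914129, 0.22390979]), 'tool_rot': array([[-9.11114923e-01,  4.12152233e-01, -3.66109206e-04],
       [ 4.12152386e-01,  9.11114347e-01, -1.02861557e-03],
       [-9.03788559e-05, -1.08807978e-03, -9.99999404e-01]]), 'force': array([-0.13853246,  0.56974704,  0.99418431]), 'moment': array([-0.04654382,  0.02069893,  0.02792911]), 'opening': 0.09384824095352666}
```

View pics/side0.png

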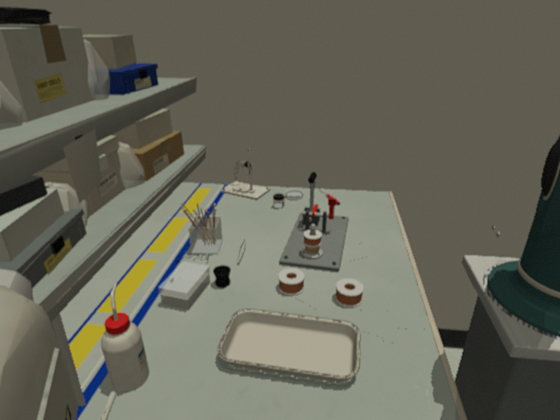

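View pics/top0.png

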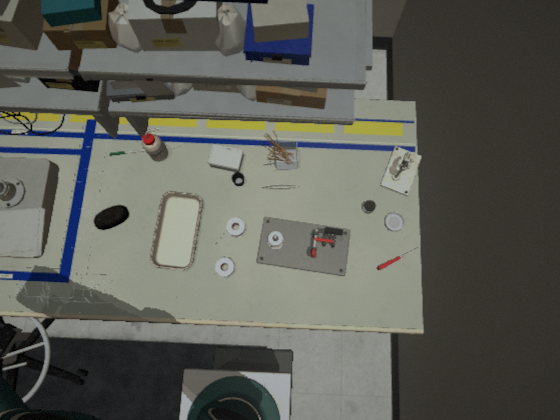

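```bash
cat > h.py <<'E'
import cv2,numpy as np
def cam(robot,n):
    c=robot.camera_info(n);R=cv2.Rodrigues(c["rvec"])[0];return c,R,np.array(c["tvec"])
def proj(robot,n,p):
    c,R,t=cam(robot,n);q=R@np.array(p,float)+t;return np.array([c["fx"]*q[0]/q[2]+c["cx"],c["fy"]*q[1]/q[2]+c["cy"]])
def ray(robot,n,uv):
    c,R,t=cam(robot,n);d=R.T@np.array([(uv[0]-c["cx"])/c["fx"],(uv[1]-c["cy"])/c["fy"],1]);return -R.T@t,d
def onz(robot,n,uv,z):
    o,d=ray(robot,n,uv);return o+d*(z-o[2])/d[2]
def snap(robot,n,name,box=None,k=1):
    im=cv2.cvtColor(robot.grab_frame(n),cv2.COLOR_RGB2BGR);cv2.imwrite(f"pics/raw_{name}.png",im)
    return crop(im,name,box,k)
def crop(im,name,box=None,k=1):
    if box: im=im[box[1]:box[3],box[0]:box[2]]
    if k!=1: im=cv2.resize(im,None,fx=k,fy=k,interpolation=cv2.INTER_CUBIC)
    cv2.imwrite(f"pics/{name}.png",im)
E
python3 - <<'E'
import cv2
from h import *
from rig import robot
crop(cv2.imread("pics/top0.png"),"topc",(250,210,360,280),7)
crop(cv2.imread("pics/side0.png"),"sidec",(275,165,375,275),5)
for n in("side","top"): print(ray(robot,n,(0,0))[0])
E
```

```text
[0.51190396 0.74192833 0.54505039]
[ 0.30462175 -0.13246418  1.36427776]
```

View pics/topc.png

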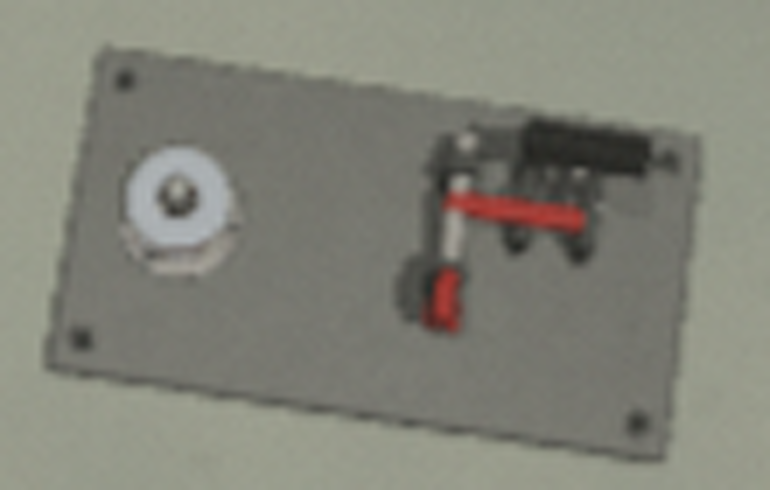

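View pics/sidec.png

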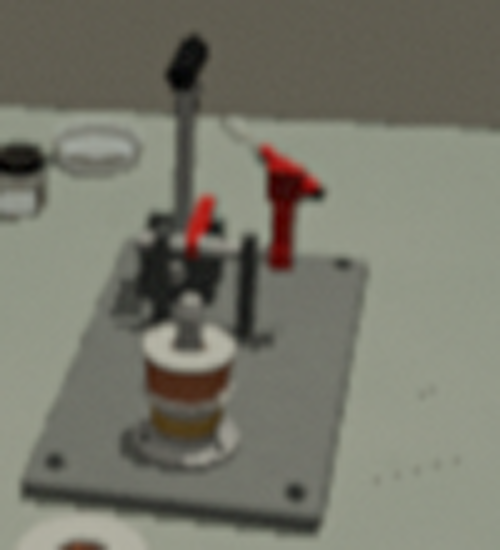

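```bash
python3 - <<'E'
import cv2
from h import *
from rig import robot
im=cv2.imread("pics/top0.png")
g=cv2.cvtColor(im,cv2.COLOR_BGR2GRAY);roi=np.zeros_like(g);roi[205:285,245:365]=1
# stand: darker than bench
m=((g<118)&(roi>0)).astype(np.uint8);m=cv2.morphologyEx(m,cv2.MORPH_CLOSE,np.ones((5,5)))
cs,_=cv2.findContours(m,0,2);c=max(cs,key=cv2.contourArea);h=cv2.convexHull(c)
r=cv2.minAreaRect(c);b=cv2.boxPoints(r);print(b,g[215,270],g[250,300])
def standfrom(b,z=.014):
    P=np.array([onz(robot,"top",p,z)[:2] for p in b]);return P
for B in (b, np.array([(100,47),(700,137),(663,460),(45,370)])/7+[250,210]):
    P=standfrom(B);print(P.mean(0));print([np.linalg.norm(P[i]-P[i-1]) for i in range(4)]); 
P=standfrom(np.array([(100,47),(700,137),(663,460),(45,370)])/7+[250,210])
v=(P[0]+P[3]-P[1]-P[2]);th=np.arctan2(-v[0],v[1]);print("yaw",th)
v=(P[0]+P[1]-P[3]-P[2]);print("yaw2",np.arctan2(v[1],v[0]))
# coil white
hsv=cv2.cvtColor(im,cv2.COLOR_BGR2HSV)
for box in((262,228,288,250),):
    sub=g[box[1]:box[3],box[0]:box[2]];print(sub.max())
    n,l,st,ce=cv2.connectedComponentsWithStats((sub>150).astype(np.uint8));print(st,ce+[box[0],box[1]])
# tray
m=np.zeros_like(g);m[180:280,140:215]=1
print(im[230,178],im[230,145])
E
```

```text
[[255.47043 262.49554]
 [262.56198 215.69121]
 [351.49014 229.16516]
 [344.3986  275.96948]] 152 120
[ 0.53120784 -0.18424136]
[np.float64(0.27968493419364426), np.float64(0.15156303256799145), np.float64(0.2872846042849723), np.float64(0.15067206388294627)]
[ 0.53000286 -0.18548995]
[np.float64(0.14971385682096508), np.float64(0.27672423907825977), np.float64(0.147631604672404), np.float64(0.2774237061465118)]
yaw -0.10467709379564874
yaw2 -0.10682352035075184
176
[[  0   0  26  22 438]
 [  7   3  14  14 122]
 [ 13   8   1   2   2]
 [ 11  18   8   3  10]] [[274.20547945 238.48173516]
 [275.3442623  237.86065574]
 [275.         236.5       ]
 [277.         247.5       ]]
[160 175 172] [135 148 145]
```

```bash
python3 - <<'E'
import cv2
from h import *
from rig import robot
C=np.array([.530,-.185]);y=-.106
R=np.array([[np.cos(y),-np.sin(y)],[np.sin(y),np.cos(y)]])
loc=lambda p:R.T@(p[:2]-C)
T=lambda u,v:(u/7+250,v/7+210)
S=lambda u,v:(u/5+275,v/5+165)
def tri(a,b):
    o1,d1=ray(robot,"top",a);o2,d2=ray(robot,"side",b)
    A=np.stack([d1,-d2],1);s=np.linalg.lstsq(A,o2-o1,rcond=None)[0]
    p,q=o1+s[0]*d1,o2+s[1]*d2;return (p+q)/2,np.linalg.norm(p-q)
p=onz(robot,"top",(275.34,237.86),.071);print("coil top flange",p,loc(p))
p=onz(robot,"side",S(189,352),.071);print("coil side",p,loc(p))
for nm,a,b in(("tip",T(177,188),S(189,297)),("handle",T(588,145),S(187,62)),("tab",T(445,290),S(293,172))):
    p,e=tri(a,b);print(nm,p,e,loc(p))
for nm,a,z in (("handle",T(588,140),.16),("tab",T(445,290),.115),("arm",T(515,212),.07)):
    p=onz(robot,"top",a,z);print(nm,p,loc(p))
im=cv2.imread("pics/top0.png");crop(im,"trayc",(140,180,290,290),5)
E
```

```text
coil top flange [ 0.54131037 -0.09623853  0.071     ] [0.00185579 0.08945993]
coil side [ 0.54059174 -0.08489382  0.071     ] [-5.90994608e-05  1.00664938e-01]
tip [ 0.54098306 -0.0966609   0.09506632] 0.0020815047531059904 [0.001575  0.0890053]
handle [ 0.55411027 -0.26482621  0.15316977] 0.0003635494706042273 [ 0.03242069 -0.07682726]
tab [ 0.49547251 -0.210318    0.11444812] 0.005429823566233254 [-0.03165502 -0.02882896]
handle [ 0.55495538 -0.26405788  0.16      ] [ 0.03317977 -0.07597383]
tab [ 0.4981228  -0.21055808  0.115     ] [-0.02899419 -0.02878729]
arm [ 0.54045108 -0.24276238  0.07      ] [ 0.01650377 -0.05633243]
```

View pics/trayc.png

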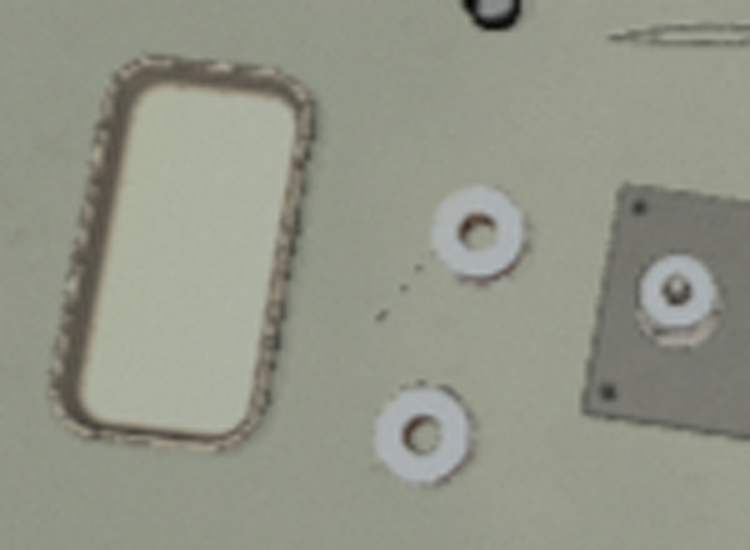

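```bash
cat >> h.py <<'E'
C=np.array([.530,-.185]);YAW=-.106
def Rz(a): return np.array([[np.cos(a),-np.sin(a),0],[np.sin(a),np.cos(a),0],[0,0,1.]])
def down(a): # jaws (tool y) along world direction angle a, tool z down
    y=np.array([np.cos(a),np.sin(a),0]);z=np.array([0,0,-1.]);return np.stack([np.cross(y,z),y,z],1)
def stand(x,y,z): return np.append(C+(Rz(YAW)[:2,:2]@[x,y]),z)
E
python3 - <<'E'
from h import *
from rig import robot
Q=lambda u,v:(u/5+140,v/5+180)
P=np.array([onz(robot,"top",Q(*p),.002)[:2] for p in((140,85),(300,95),(245,432),(85,425))]);print("floor",P.mean(0))
P2=np.array([onz(robot,"top",Q(*p),.028)[:2] for p in((105,50),(315,70),(255,450),(50,430))]);print("rim",P2.mean(0))
for q in(P,P2):
  v=q[0]+q[1]-q[2]-q[3];print(np.arctan2(v[1],v[0]), np.linalg.norm(v)/2)
for a in(YAW,YAW+np.pi,YAW+np.pi/2,YAW-np.pi/2):
  print(a,robot.ik(np.array([.541,-.096,.2]),down(a)),robot.ik(np.array([.541,-.096,.066]),down(a)))
E
```

```text
floor [0.56200736 0.21624483]
rim [0.56324614 0.2173015 ]
-0.05520061628761422 0.22186630707771596
-0.04295197893996229 0.2445699433725326
-0.106 [-0.4506745   0.37557344  0.71221813  1.84797166 -0.28479726  1.02205911
  0.27155568] [-0.33349672  0.55979067  0.57893685  1.93946601 -0.43194739  0.76701981
  0.38677894]
3.0355926535897932 [-0.69793373  0.5159996   1.08671964  1.85415854 -0.51541564  1.08868348
 -2.66160683] [-0.65886905  0.79920285  1.07985621  1.94840047 -0.87907505  0.96281177
 -2.38599834]
1.4647963267948965 [-0.37563682  0.35480482  0.61270323  1.84581451 -0.23751124  1.01433828
  1.79912419] [-0.2376916   0.53085156  0.45195429  1.9364309  -0.33141452  0.74709449
  1.87088124]
-1.6767963267948967 [-0.61443426  0.44939643  0.94733734  1.85224606 -0.4176325   1.05431084
 -1.17849146] [-0.45248118  0.61328134  0.74441753  1.94300712 -0.57043026  0.80692147
 -1.06595944]
```

```bash
python3 - <<'E'
from h import *
from rig import robot
p=np.array([.541,-.096,.0])
robot.move_ptp(p+[0,0,.22],down(YAW))
robot.gripper_to(.07)
robot.move_linear(p+[0,0,.13],velocity=.15)
s=robot.get_state();print(s["time"],s["ee_pos"],s["force"])
snap(robot,"side","s1",(255,120,395,275),5);snap(robot,"top","t1",(230,190,360,290),6)
E
```

```text
3.9833 [ 0.5413557  -0.0962805   0.13067373] [-0.08247922  0.44390951  0.44250117]
```

View pics/s1.png

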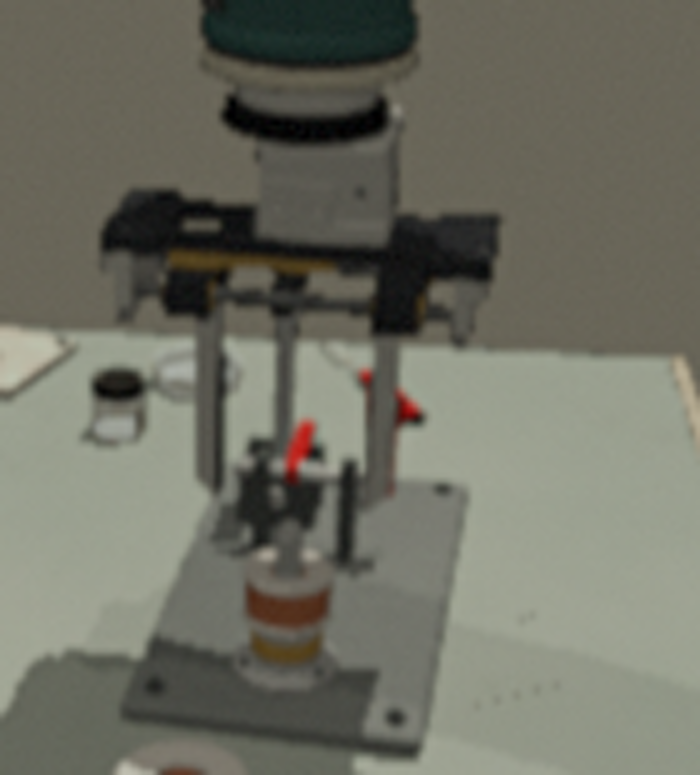

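View pics/t1.png

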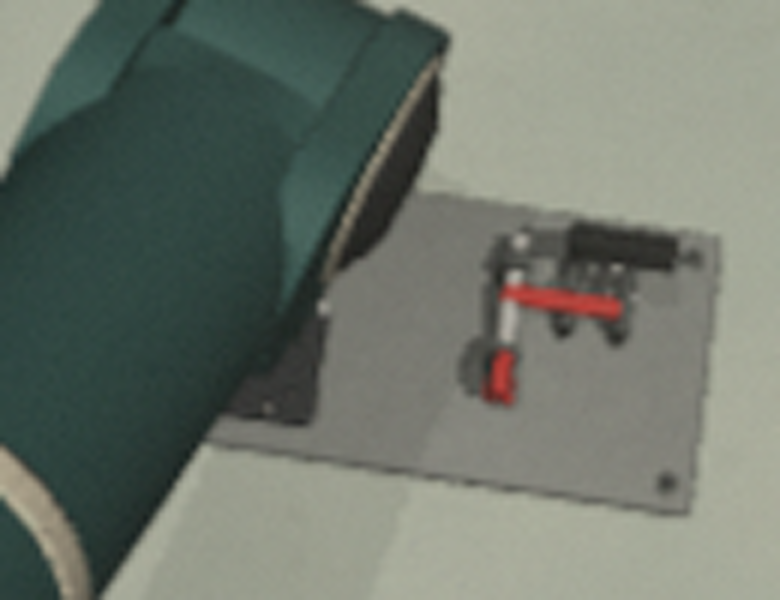

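The side view shows the fingers either side of the mandrel (crop columns 210 and 382, mandrel at about 290), so they are centred. The next move is down to grasp.

```bash
python3 - <<'E'
from h import *
from rig import robot
p=np.array([.541,-.096,.0])
print(robot.move_linear(p+[0,0,.066],velocity=.12,threshold=8))
robot.gripper_to(.0)
s=robot.get_state();print(s["time"],s["ee_pos"],s["force"],s["opening"])
snap(robot,"side","s2",(255,120,395,275),5)
E
```

```text
False
5.3083 [ 0.54123263 -0.09595991  0.06631336] [-0.17109792  1.6693152   5.58940962] 0.04407848100495328
```

View pics/s2.png

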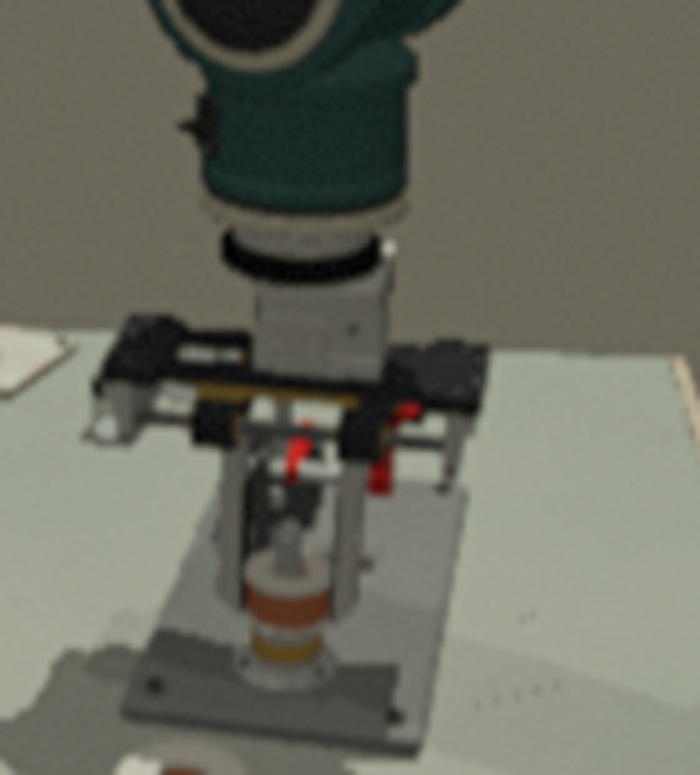

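```bash
python3 - <<'E'
from h import *
from rig import robot
s=robot.get_state();p=s["ee_pos"].copy();p[2]=0
p=np.array([.541,-.096,.0])
robot.move_linear(p+[0,0,.15],velocity=.1)
s=robot.get_state();print(s["time"],s["ee_pos"],s["force"],s["opening"])
snap(robot,"side","s3",(255,120,395,275),5)
E
```

```text
6.35 [ 0.5406866  -0.09586238  0.14945266] [ 0.90158412  0.98499889 -1.00349681] 0.0435401339014204
```

View pics/s3.png

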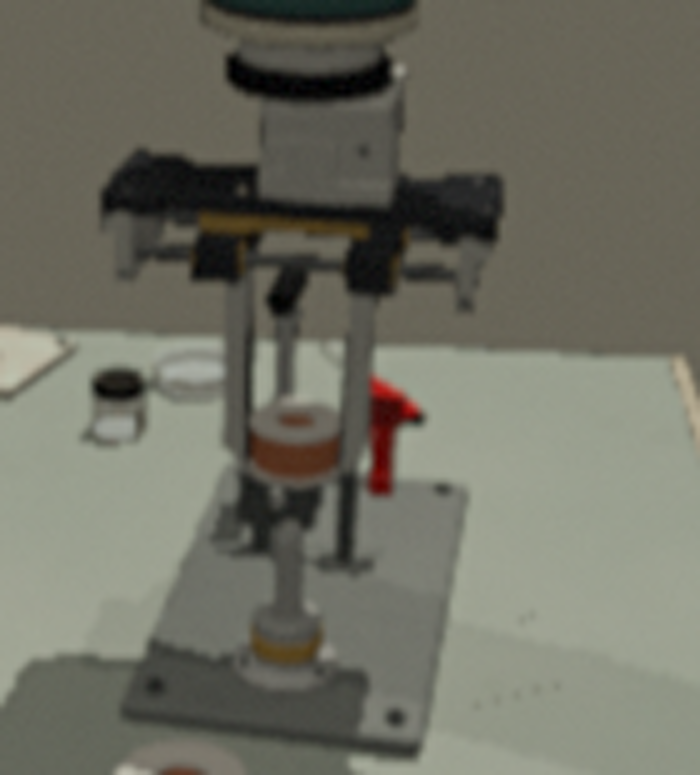

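The coil is clear of the mandrel tip and held level between the fingers, at crop (295,440). Next is the tray.

```bash
python3 - <<'E'
from h import *
from rig import robot
t=np.array([.5625,.2167,0]);a=-.05
robot.move_linear(t+[0,0,.16],velocity=.25,frame=down(a))
robot.move_linear(t+[0,0,.045],velocity=.15)
print(robot.move_linear(t+[0,0,.0235],velocity=.03,threshold=3))
s=robot.get_state();print(s["time"],s["ee_pos"],s["force"],s["opening"])
snap(robot,"side","s4",(200,250,380,400),4)
E
```

```text
True
9.4583 [0.56218316 0.216556   0.02293939] [-0.95175301 -0.11863347  7.11929756] 0.04426902601621781
```

View pics/s4.png

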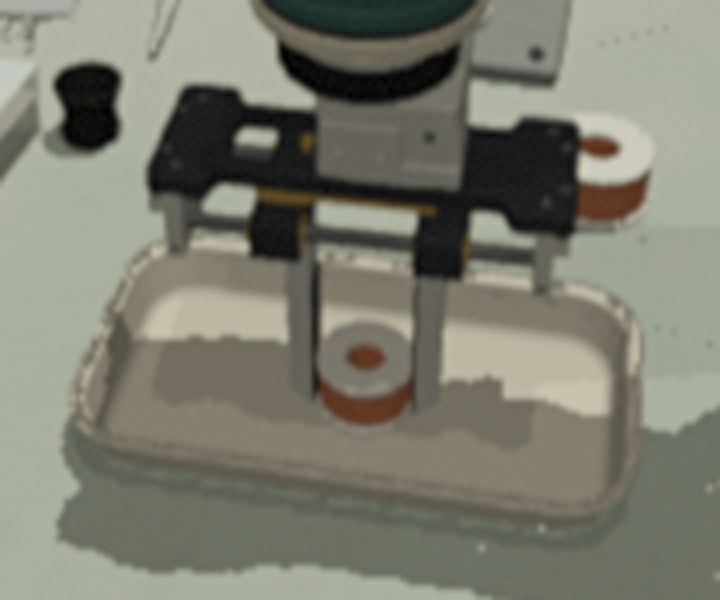

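```bash
python3 - <<'E'
from h import *
from rig import robot
t=np.array([.5622,.2166,0])
robot.gripper_to(.07)
robot.move_linear(t+[0,0,.16],velocity=.15)
snap(robot,"side","s5",(200,250,380,400),4)
robot.gripper_to(0)
robot.move_linear(stand(-.034,-.053,.22),velocity=.25,frame=down(YAW))
robot.move_linear(stand(-.034,-.053,.15),velocity=.15)
s=robot.get_state();print(s["time"],s["ee_pos"],s["force"],s["opening"])
snap(robot,"side","s6",(255,120,395,275),5);snap(robot,"top","t6",(230,190,360,290),6)
E
```

```text
14.95 [ 0.49082053 -0.23426574  0.15054511] [ 0.98044905 -0.41702224  0.3602706 ] 0.0003148455219699853
```

View pics/s5.png

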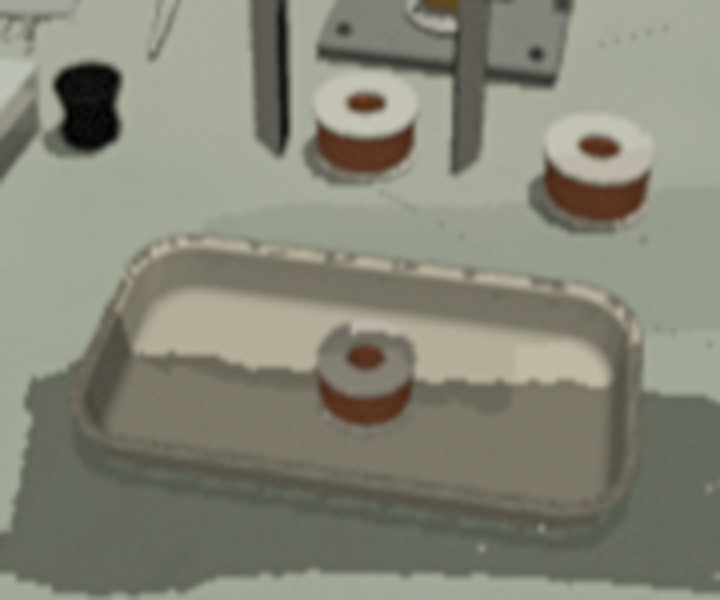

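View pics/s6.png

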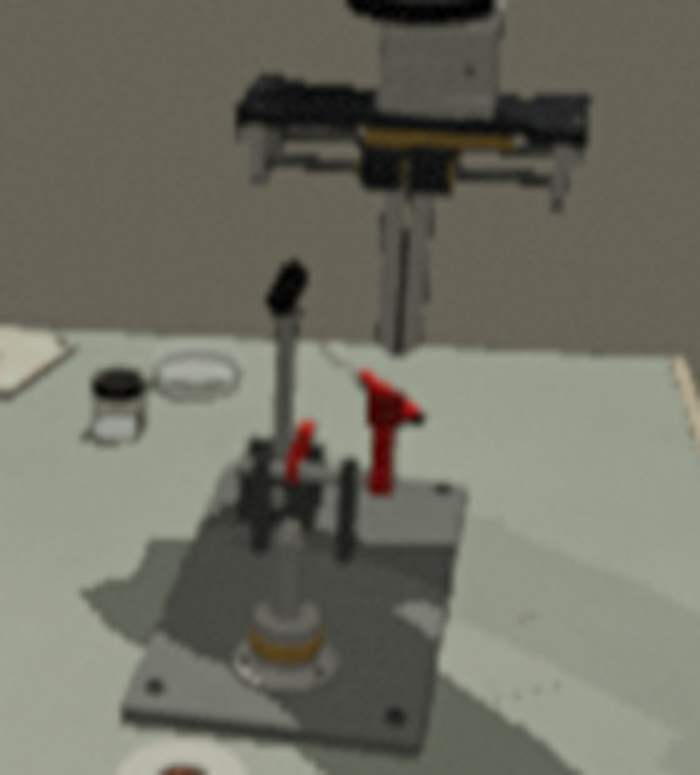

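View pics/t6.png

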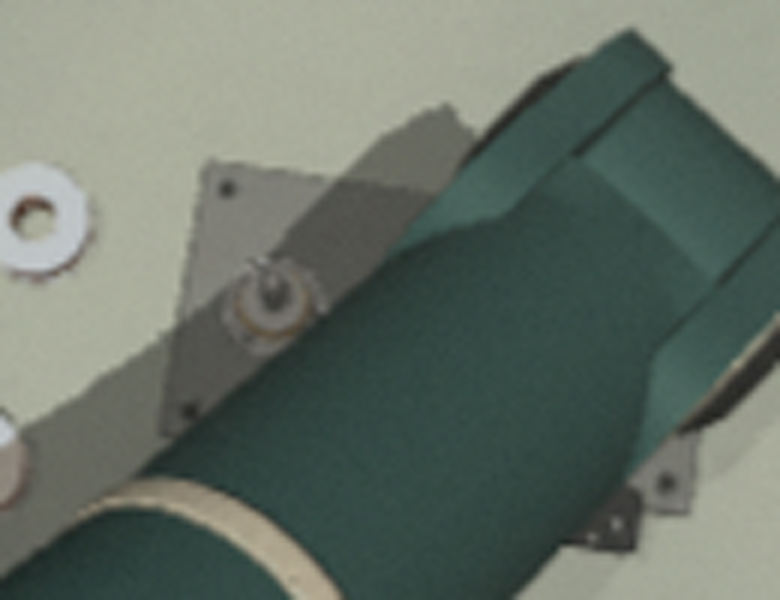

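The coil stands flat in the tray at crop (366,375). The closed fingers are behind the red tab (finger column 405, tab 385), on the lever side of it. I'll lower them and push.

```bash
python3 - <<'E'
from h import *
from rig import robot
print("touch",robot.move_linear(stand(-.034,-.053,.124),velocity=.1,threshold=6))
s=robot.get_state();print(s["time"],s["force"])
yp=-.031;r=.040
for th in np.arange(0.1,1.46,.15):
    y=yp+r*np.sin(th)-.004*np.cos(th)-.008; z=.065+r*np.cos(th)+.004*np.sin(th)+.019
    b=robot.move_linear(stand(-.034,y,z),velocity=.06,threshold=15)
    s=robot.get_state();print(round(th,2),b,s["time"],s["ee_pos"].round(4),s["force"].round(1))
    if b: break
snap(robot,"side","s7",(255,120,395,275),5)
E
```

```text
touch False
15.4583 [-0.11251491 -0.32849981  0.03743876]
0.1 False 15.8417 [ 0.4923 -0.2196  0.1245] [-0.   0.3  0.1]
0.25 False 16.0917 [ 0.4928 -0.2138  0.1237] [ 0.9 -0.2 -0.2]
0.4 False 16.3417 [ 0.4934 -0.208   0.1223] [-0.6  0.2 -0.1]
0.55 False 16.5917 [ 0.4939 -0.2023  0.12  ] [-0.9 -0.7  0.9]
0.7 False 16.8417 [ 0.4944 -0.1972  0.117 ] [-0.4 -0.2 -0.3]
0.85 False 17.0917 [ 0.4949 -0.1925  0.1132] [-0.4 -0.6 -0.3]
1.0 False 17.3417 [ 0.4953 -0.1885  0.1087] [ 0.6 -0.4  0.2]
1.15 False 17.5917 [ 0.4957 -0.1852  0.1037] [0.4 0.  1.1]
1.3 False 17.8417 [ 0.4959 -0.1827  0.0982] [ 0.3 -0.7 -0.5]
1.45 False 18.0917 [ 0.4964 -0.1813  0.0927] [-0.   0.1  2.2]
```

View pics/s7.png

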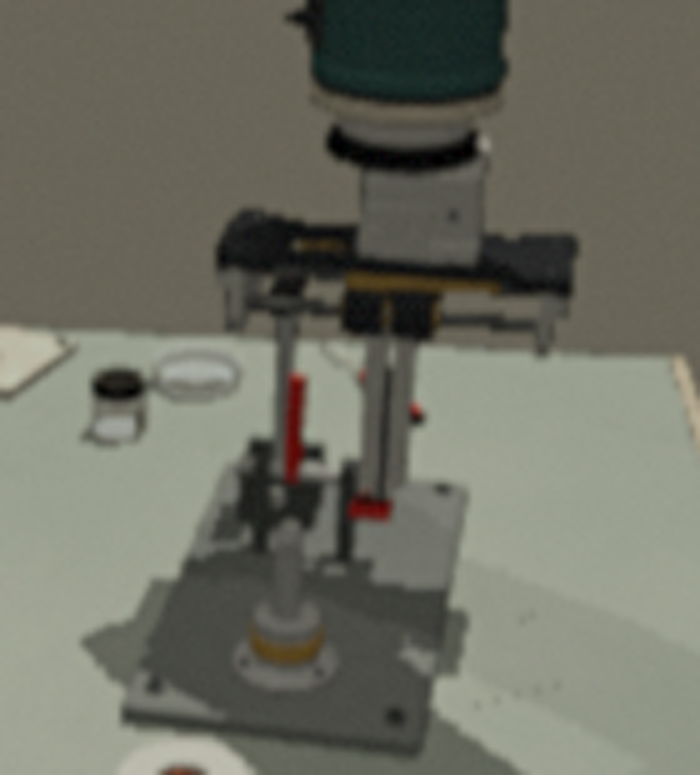

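The red blocking arm is now upright at crop (296,430) and the tab is level at (370,510), so the catch is over. The red bits behind it are the screwdriver. Next is the lever.

```bash
python3 - <<'E'
from h import *
from rig import robot
p=robot.get_state()["ee_pos"].copy();p[2]=.24
robot.move_linear(p,velocity=.2)
robot.move_linear(stand(.0325,-.0755,.24),velocity=.2)
robot.gripper_to(.046)
robot.move_linear(stand(.0325,-.0755,.19),velocity=.15)
s=robot.get_state();print(s["time"],s["ee_pos"],s["force"],s["opening"])
snap(robot,"side","s8",(255,90,395,245),5)
# feasibility of tilted poses
def tool(th):
    Y=Rz(YAW)@[0,1,0];return cv2.Rodrigues(Y*(-th))[0]@down(YAW)
piv=(.0325,-.0755,.034)
for th in(0,.25,.5,.75):
    q=robot.ik(stand(.0325-.121*np.sin(th),-.0755,.034+.121*np.cos(th)),tool(th));print(th,tool(th)[:,2].round(2),q)
E
```

```text
21.0083 [ 0.55437625 -0.26377044  0.19042549] [-0.85123685 -0.25842954  0.22720197] 0.04620186519633504
0 [ 0.  0. -1.] [-0.12969172  0.56676948  0.72076832  1.72569833 -0.43064647  1.01371721
  0.64035088]
0.25 [ 0.25 -0.03 -0.97] [-0.10431177  0.38723842  0.67937483  1.98469538 -0.549086    0.68569042
  0.80536666]
0.5 [ 0.48 -0.05 -0.88] [ 0.16256829  0.2559657   0.41937142  2.21459391 -0.95914045  0.38014391
  1.28998245]
0.75 [ 0.68 -0.07 -0.73] [ 1.15162484  0.31758794 -0.55616485  2.38619604  4.04292862  0.26961432
  2.75498854]
```

View pics/s8.png

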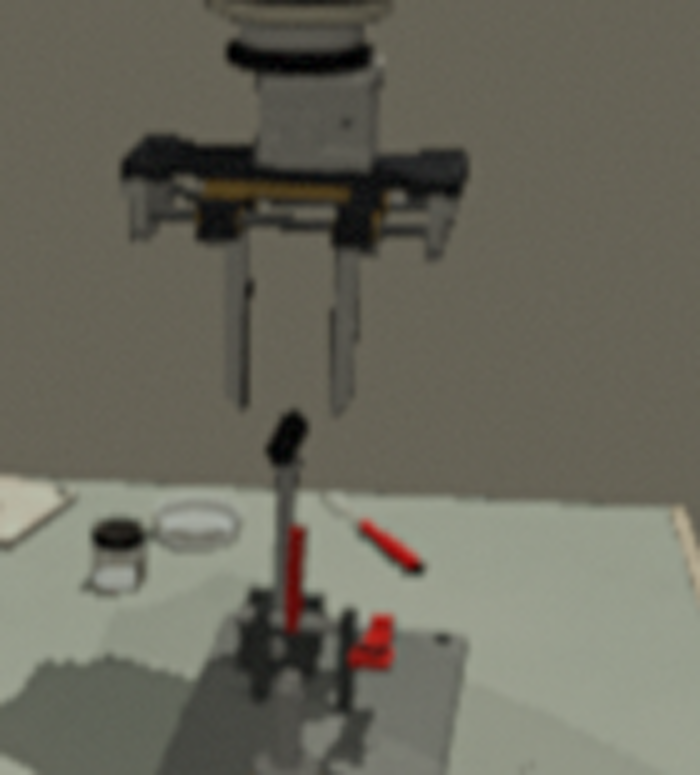

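```bash
cat >> h.py <<'E'
def tool(th):
    Y=Rz(YAW)@[0,1,0];return cv2.Rodrigues(Y*(-th))[0]@down(YAW)
def lev(th,tilt,up=.004,X=.0325,Y=-.0755):
    T=tool(tilt);return stand(X-.121*np.sin(th),Y,.034+.121*np.cos(th))-up*T[:,2],T
E
python3 - <<'E'
from h import *
from rig import robot
print(robot.move_linear(lev(0,0)[0],velocity=.1,threshold=6))
robot.gripper_to(.030)
s=robot.get_state();print(s["time"],s["ee_pos"],s["force"],s["opening"])
for th in(.15,.3,.45,.6,.7):
    p,T=lev(th,.4*th)
    b=robot.move_linear(p,velocity=.06,frame=T,threshold=25)
    s=robot.get_state();print(th,b,s["time"],s["ee_pos"].round(4),s["force"].round(1))
    if b: break
snap(robot,"side","s9",(255,90,395,245),5)
E
```

```text
False
21.9917 [ 0.55436944 -0.26353277  0.15912449] [ 0.2721852  -1.26594703 -0.28552579] 0.029972228844969393
0.15 False 22.45 [ 0.5368 -0.2613  0.1581] [ 6.8 -0.7 -3.6]
0.3 False 22.9083 [ 0.5197 -0.2598  0.1547] [ 8.4 -0.4  4.7]
0.45 False 23.3667 [ 0.5027 -0.2583  0.1481] [ 8.7 -0.4  3.9]
0.6 False 23.825 [ 0.487  -0.2567  0.1391] [9.4 0.7 5. ]
0.7 False 24.175 [ 0.4773 -0.2558  0.1317] [10.7 -0.4  3.9]
```

View pics/s9.png

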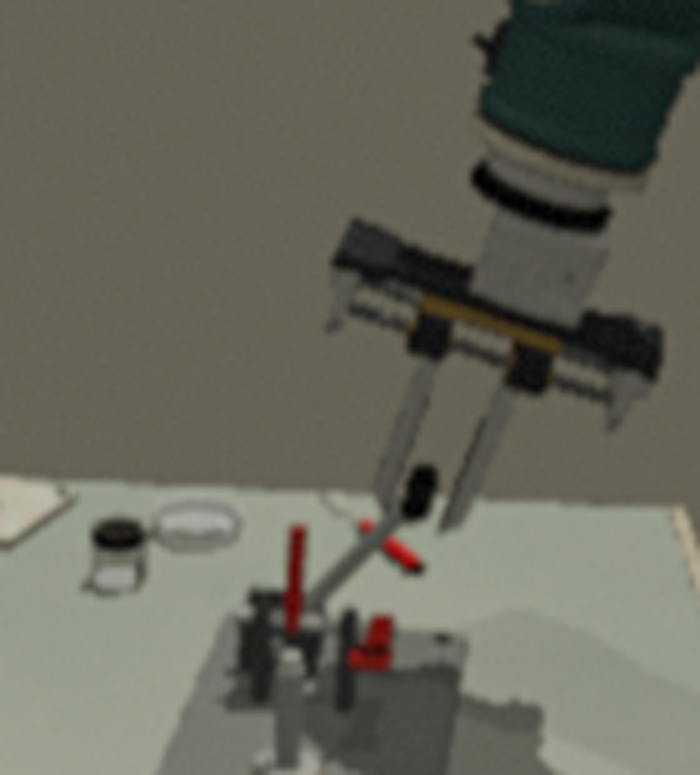

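The lever follows the rear finger, with the handle at crop (420,490) and leaning about 40°. I'll pull on to the stop.

```bash
python3 - <<'E'
from h import *
from rig import robot
for th in(.74,.78,.82,.86):
    p,T=lev(th,.29)
    b=robot.move_linear(p,velocity=.03,frame=T,threshold=12)
    robot.pause(.15)
    s=robot.get_state();print(th,b,s["time"],s["ee_pos"].round(4),p.round(4),s["force"].round(1))
    if b or np.linalg.norm(s["force"])>17: break
snap(robot,"side","s10",(255,90,395,245),5); snap(robot,"top","t10")
E
```

```text
0.74 False 24.6917 [ 0.474  -0.2555  0.1288] [ 0.4721 -0.2548  0.1272] [ 7.8 -0.7  7.8]
0.78 False 25.15 [ 0.4705 -0.2552  0.1254] [ 0.4686 -0.2544  0.1239] [ 9.  -0.9  6.8]
0.82 True 25.5083 [ 0.4716 -0.2558  0.125 ] [ 0.4652 -0.254   0.1204] [10.3 -0.3  5.1]
```

View pics/s10.png

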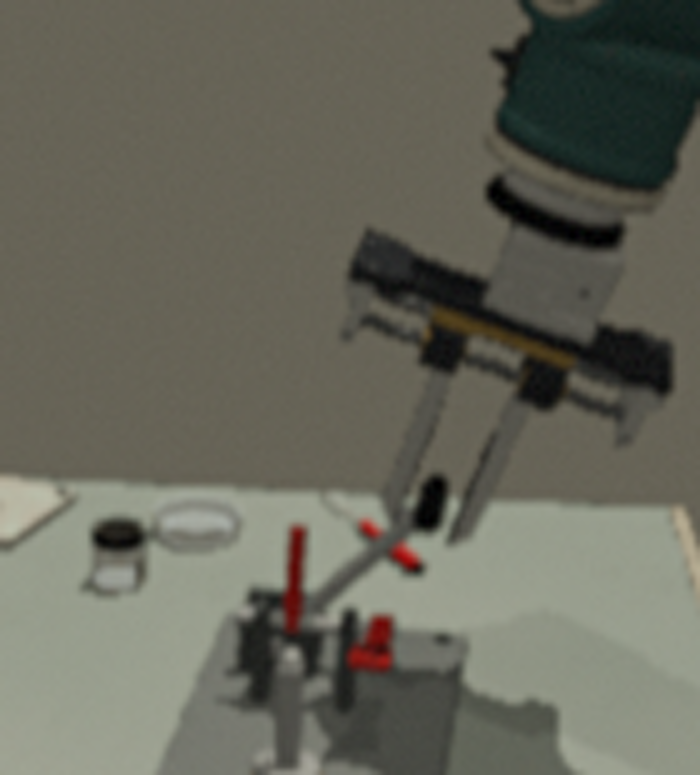

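View pics/t10.png

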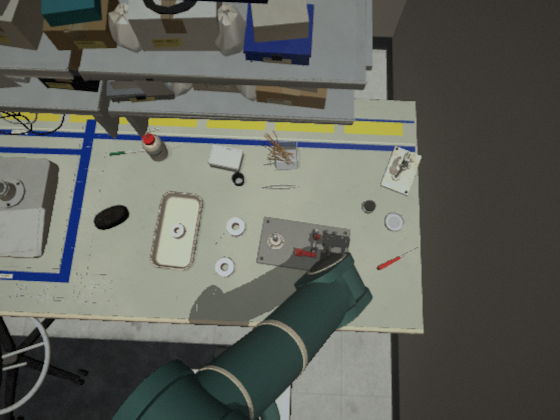

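```bash
python3 - <<'E'
from h import *
from rig import robot
for th in(0,.55,.62,.68,.75,.8): print(th,((proj(robot,"side",stand(.0325-.121*np.sin(th),-.0755,.034+.121*np.cos(th)))-[255,90])*5).round(0))
im=cv2.imread("pics/raw_s10.png");g=im.max(2)
for f,b in(("raw_s10",(334,182,349,200)),("raw_s8",(305,170,320,184))):
    g=cv2.imread(f"pics/{f}.png").max(2)[b[1]:b[3],b[0]:b[2]];v,u=np.where(g<45);print(f,(u.mean()+b[0]+.5-255)*5,(v.mean()+b[1]+.5-90)*5,len(u))
robot.pause(1.0);s=robot.get_state();print(s["time"],s["ee_pos"],s["force"],s["opening"])
E
```

```text
0 [286. 435.]
0.55 [398. 474.]
0.62 [411. 483.]
0.68 [420. 491.]
0.75 [431. 502.]
0.8 [439. 509.]
raw_s10 431.05555555555554 504.5 45
raw_s8 287.4000000000001 440.3 50
26.6083 [ 0.47161905 -0.25577997  0.12502108] [10.0106856  -0.19816194  5.32958788] 0.030310788671937754
```

The handle measures (431,504) against (431,502) predicted for 0.75 rad. The lever is at its stop, the hold is steady at about 11 N, and the coil is in the tray at top-view pixel (179,231). Handing in.

```bash
python3 - <<'E'
from rig import robot
import cv2,numpy as np
a=cv2.imread("pics/top0.png").astype(int);b=cv2.imread("pics/raw_t10.png").astype(int)
d=np.abs(a-b).max(2)
for n,bx in dict(loupe=(228,170,250,190),dish=(382,210,408,234),driver=(372,245,420,275),jar=(358,198,380,216),tweez=(258,180,302,194)).items(): print(n,(d[bx[1]:bx[3],bx[0]:bx[2]]>30).sum())
print(robot.sign_off())
E
```

```text
loupe 0
dish 0
driver 0
jar 0
tweez 0
the job is handed in; nothing more can be done
None
```

I moved the coil from the mandrel to the tray, flipped the catch over and pulled the lever to its stop. The job was handed in at about 27 s with the robot still holding the lever. The sign-off reports no verdict.

- **Coil:** I lifted the small coil straight up off the mandrel and set it down near the tray centre. Pictures after release show it standing flat.
- **Catch:** I pushed the tab over along its arc to about 1.4 rad. I have no direct angle reading, but in the pictures the tab is level and the blocking arm upright.
- **Lever:** The handle was measured at crop (431,504), against (431,502) predicted for 0.75 rad. The fingers held it steadily with about 11 N for over 1 s before hand-in.
- **Bystanders:** The top-view picture shows no change at the loupe, dish, driver, jar or tweezers.
- **Disagreements:** The gripper read 44 mm on the 46 mm flanges. The side and top views differed by about 11 mm on the coil's position along the stand, and I used the top-view value, which the stand geometry supported. The last pull stopped on its force threshold at the stop, so the arm rests about 8 mm short of the position I had commanded.

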